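# Load the fixture carriage onto the marking station's dovetail and clamp it

### The arm

A 6-joint arm with a two-finger parallel gripper is mounted at the origin on the work surface. World frame = base frame: x ahead of the robot, y to its left, z up, the work surface at z = 0. Lengths are in mm, angles in rad, forces in N, time in s.
With the tool pointing down it reaches from about 225 to 725 mm from the base axis. Payload 3.1 kg.
Tool frame: the origin (TCP) lies midway between the tips of the shut fingers; the grasp point (between the pads) lies 19 mm behind it; z points along the fingers, y is the line along which they close (so a half turn about z gives the same grasp; the last joint's range is limited). The gripper opens to 85 mm and grips with 20 to 120 N. Pads are 22 mm wide; open, the fingers measure 114 mm over their backs; the gripper's body (76 mm by 85 mm) begins 54 mm behind the grasp point. The pads swing forward as they close: fully open they stand 13 mm farther back than shut.
Start: joints at [1.158, 0.048, 0.099, 1.622, 0, 1.443], TCP at [147.514, 503.842, 231.312] pointing down, gripper open.
Joint ranges: [-2.91, 2.91], [-0.99, 1.94], [-1.21, 1.42], [-2.12, 2.29], [-1.49, 1.47], [-3.14, 3.14]. Speed limits (rad/s): [2.79, 2.79, 3.14, 3.14, 3.14, 3.14].

### API

Orientations are given as a rotation vector (axis times angle).
In Python, from cell import bot gives the robot as it stands.
- The arm moves only by the shell command python3 -m jog 'ROWS' [FORCE]. ROWS is JSON, a list that holds one entry, the list of rows, each a list of 7 numbers: the shift along the world's x, y, z in mm, then the turn, a rotation vector about the world's x, y, z in degrees, then the gripper's target within -1 to 1 (shut at 1, half-way at 0, fully open at -1). A call has 1 to 20 rows; each row shifts and turns the commanded pose from where the row before left it; what a row does not reach is not made up. A row lasts 1/12 s, in which the tool goes at most 41.7 mm and 7.16 degrees, less where a joint would pass 70% of its speed; a pose out of reach is approached as far as the arm can. A call is refused whole if a number of a shift passes 41.7 or a number of a turn 7.16, either way. A call with a gripper value outside its range is refused whole. The fingers move at their own pace and stop on an object; FORCE is the grip in N (left out, the last holds). Time passes only in rows, so rows that do not move let the fingers close. It gives the time, the measured TCP pose, the force, the opening and the grip force at its end, in the units of the state.
- bot.read_state(): the state, without advancing time (a new reading comes with each control period).
- bot.get_image(name): name is "scene" or "top"; returns (picture, depth): 420x560x3 uint8, red, green, blue; 420x560 float32, mm along the optical axis (not along the pixel's ray), 0 where there is no reading.
- bot.camera_info(name): a dict with "fx", "fy", "cx", "cy" (pixels), "camera_from_world" (4x4, takes a point from world to camera coordinates). Camera axes: x right, y down, z forward; pixel columns grow to the right and rows downward; lengths in mm; the calibration is good to about 2 mm. A picture is of the moment at which its call begins. camera_info takes no time and is no camera call.
- bot.finish_job(): hands the job in; it is judged then, once.
Trained networks look in the newest picture that a camera, given by its name, has taken for a name from the list of things; names that differ only in an ending like _2 or _b are one class to them, and where a whole thing is asked for, a point or a joint stands for the part that bears it (a point fixed in the world has none). Each returns a list of dicts, best first, with "p" (0 to 1); they miss things now and then, are a little off and sometimes report something else, mostly with a low value. They report only what shows in the picture. A call takes as long as a camera call. They do not tell look-alikes from the thing itself.
- bot.spot_in(camera, query): "position" ([x, y, z] in mm, in world coordinates, good to about 4 mm: the middle of the surface that is visible of it).
- bot.landmark_of(camera, query): "position" ([x, y, z] in mm, in world coordinates, good to about 4 mm: a listed point, or the origin of a listed thing).
The state is a dict: "clock": time; "q": joint angles; "joint_vel": joint speeds; "joint_torque": joint torques, N m; "tool_pos": TCP position; "tool_rot": TCP orientation; "contact_force": force on the tool from outside, world axes, zero at the start; "ft_torque": the same for the moment, N m; "width": opening from 0.0 (shut) to 1.0 (fully open); "finger_force": force on a finger pad.
Only numpy, scipy, OpenCV 4.12 (cv2) and the standard library are available. Lean on these libraries where they do the work, as an engineer would, in place of code of your own. Each camera call takes 0.05 s, during which the arm holds its last target. There are 200 camera calls.

### The job

Slide the aluminium fixture carriage onto the dovetail rail from the rail's pointed end and push it fully home against the end stop. Then tighten the side clamp by turning its bar knob clockwise (seen from above) until it is firmly tight on the carriage, and leave everything else where it is.

Things in the scene. Friction and masses are not known exactly. Their poses are not given: they have to be found in the camera images.
- station: Fixed dark steel base plate 180 x 430 mm, 6 mm thick, flat on the bench, carrying rail, stop and clamp. Origin: at bench height under the rail's centre line; +y runs along the rail in the loading direction, +z up. The plate spans x -115..65, y -225..205 mm; at y below -45 it is a bare loading area. A carriage fully home has its origin at x = 0 (within 2), y = 125 mm.
- rail_nose (a point): Top of the nose tip of the steel dovetail rail: station x 0, y -45 mm, 20 mm above the bench. The rail is 14 mm high, 28 mm wide at its foot, 40 at its top, at full width from station y = -15 mm up to the stop. Its nose tapers in plan to a tip 8 mm wide at the foot, 14 at the top, so it steers in a carriage that is up to about 10 mm off line. Axes as the station.
- stop (a point): Middle of the top edge of the end stop's face, against which the home carriage's front end rests: an aluminium block 90 mm wide, face at station y = 185 mm, top 42 mm above the bench. Axes as the station. Rail and base plate are smooth and lightly oiled (friction about 0.15 and 0.25).
- carriage: Loose aluminium carriage on the loading area: 90 mm wide (x), 120 long (y), about 0.5 to 0.9 kg. Origin: centre of its underside, which slides on the base plate 6 mm above the bench; +y is its front, roughly along the rail. A dovetail groove runs underneath, 31 mm wide at the bottom (1.5 clearance each side of the rail). Deck 25.5 mm above the origin; a grey machined part on it reaches 41.5 mm.
- back_plate (a point): Middle of the top rear edge of the upright plate at the carriage's rear end, to push against or pinch: 90 mm wide (x), 10 mm thick (from this point towards the carriage's +y), standing 37 mm above the deck; this point is 62.5 mm above the carriage's origin and 60 mm behind it. Axes as the carriage.
- shoe: Brass clamp shoe, 40 mm long, on the carriage side of the clamp housing (46 x 60 mm, 40 mm high, centred at station x -85, y 155 mm). It lies 9 to 27 mm above the bench and moves along the station's +x, 6 mm per rad of the knob. Loose, its face stands 3 to 6 mm clear of a carriage centred on the rail. Origin: centre of its underside.
- knob (a joint): Clamp knob angle, rad: 0 fully loose, grows clockwise seen from above; starts at 0 to 0.4. Friction 0.15 N m; it stays where it is left. With the carriage home the shoe has taken up the side play by about 1.2, then the knob gets stiff; turned on past 1.3 (hard stop 1.55) and let go, it springs back to about 1.26 and stays tight. Tightened early, the shoe blocks the carriage.
- knob_grip (a point): Centre of the knob's black grip bar, on its upright axis, 76 mm above the bench, at station x -85, y 155 mm. The bar is 80 mm long along this point's y axis, 14 mm thick along its x, from 62 to 88 mm above the bench; the point turns with the knob. At angle 0 the bar is parallel to the rail; tight, it points nearly across it, over the carriage's deck.
- bin: Bystander: an empty blue plastic bin 190 x 130 x 75 mm on the robot's left. Origin: centre of its underside.
- mouse: Bystander: a black computer mouse 60 x 100 x 30 mm, beyond the station. Origin: centre of its underside.
- link: Bystander: a grey machined link arm 175 mm long, 20 mm thick, lying on the bench on the robot's right. Origin: centre of its underside.
Things that resemble listed ones, but are neither listed nor needed, are in the scene too. What is meant by the carriage is not green, and is the smaller of those in its own colour.

How it is judged:
By the outcome, as a careful person would: the job done as asked, in the order asked, and still so for the second after the job is handed in, with the robot touching nothing.
It also fails if it takes over 54 s, if anything falls off the work surface, if the arm or the gripper's body presses on something with over 40 N, if the wrist force passes 120 N, or if a joint passes its speed limit or range.

## Working session

There is one attempt and no reset: what is moved stays moved. The work goes in short steps, Python scripts to look and compute and a shell command to move; the robot and the scene stay as the last step left them, time stands still between calls to the robot, and variables do not carry over. Pictures are saved under pics/ and viewed, at most 10 in all, crops included, and the job is handed in when it is done.

```bash
mkdir -p pics; ls
cat > h.py <<'E'
import numpy as np, cv2
from cell import bot
def snap(n,f):
    im,d=bot.get_image(n); cv2.imwrite('pics/'+f,im[:,:,::-1]); return im,d
def world(n,d,u,v):
    c=bot.camera_info(n); z=d[v,u]
    p=np.array([(u-c['cx'])/c['fx']*z,(v-c['cy'])/c['fy']*z,z,1])
    return (np.linalg.inv(c['camera_from_world'])@p)[:3]
def pix(n,p):
    c=bot.camera_info(n); q=c['camera_from_world']@np.r_[p,1]
    return q[0]/q[2]*c['fx']+c['cx'], q[1]/q[2]*c['fy']+c['cy']
E
python3 - <<'E'
from h import *
for n in('scene','top'):
    im,d=snap(n,n+'0.png'); np.save(n+'0.npy',d)
    for q in ['carriage','back_plate','rail_nose','stop','knob_grip','shoe','station']:
        r=bot.landmark_of(n,q)
        print(n,q,[(np.round(x['position']).tolist(),round(x['p'],2),np.round(pix(n,x['position'])).tolist()) for x in r[:4]])
print(bot.read_state())
E
```

```text
pics
scene carriage [([780.0, -355.0, 2.0], 0.58, [133.0, 229.0]), ([258.0, -236.0, -1.0], 0.57, [266.0, 154.0]), ([496.0, -215.0, 6.0], 0.56, [226.0, 194.0])]
scene back_plate [([488.0, -271.0, 64.0], 0.79, [214.0, 173.0]), ([701.0, -386.0, 86.0], 0.75, [139.0, 191.0]), ([313.0, -219.0, 65.0], 0.62, [260.0, 151.0])]
scene rail_nose [([525.0, -113.0, 17.0], 0.62, [245.0, 212.0])]
scene stop [([583.0, 110.0, 41.0], 0.77, [290.0, 254.0])]
scene knob_grip [([496.0, 99.0, 76.0], 0.5, [305.0, 226.0])]
scene shoe [([524.0, 91.0, 6.0], 0.55, [297.0, 245.0])]
scene station [([537.0, -70.0, 0.0], 0.7, [253.0, 224.0])]
top carriage [([783.0, -354.0, -2.0], 0.9, [424.0, 106.0]), ([259.0, -231.0, 3.0], 0.85, [379.0, 311.0])]
top back_plate [([311.0, -218.0, 64.0], 0.95, [378.0, 293.0]), ([704.0, -393.0, 87.0], 0.91, [451.0, 130.0]), ([486.0, -270.0, 69.0], 0.61, [399.0, 221.0])]
top rail_nose [([520.0, -114.0, 19.0], 0.89, [333.0, 208.0])]
top stop [([586.0, 103.0, 42.0], 0.66, [246.0, 182.0])]
top knob_grip [([586.0, 105.0, 46.0], 0.6, [245.0, 182.0]), ([492.0, 104.0, 74.0], 0.52, [245.0, 219.0])]
top shoe [([526.0, 90.0, 9.0], 0.47, [252.0, 207.0])]
top station [([531.0, -72.0, 2.0], 0.77, [316.0, 204.0])]
{'clock': 0.8, 'q': array([1.15819038e+00, 4.79576150e-02, 9.92409673e-02, 1.62195464e+00,
       1.69544053e-05, 1.44301910e+00]), 'joint_vel': array([1.59047726e-03, 4.06651146e-05, 9.16519977e-04, 5.94947673e-04,
       1.43447454e-03, 1.08637008e-03]), 'joint_torque': array([ 5.87585491e-04, -3.38589549e+01,  3.20125222e+01,  7.03622791e-04,
       -1.55240650e-04,  3.52170240e-06]), 'tool_pos': array([147.52811526, 503.87477452, 231.35420026]), 'tool_rot': array([4.45894641e-01, 3.10977094e+00, 1.96394199e-04]), 'contact_force': array([-0.68827664, -0.30477086, -0.25337357]), 'ft_torque': array([-0.01256337,  0.04855061, -0.0859751 ]), 'finger_force': 0.0, 'width': 0.9982809576886301}
```

View pics/top0.png

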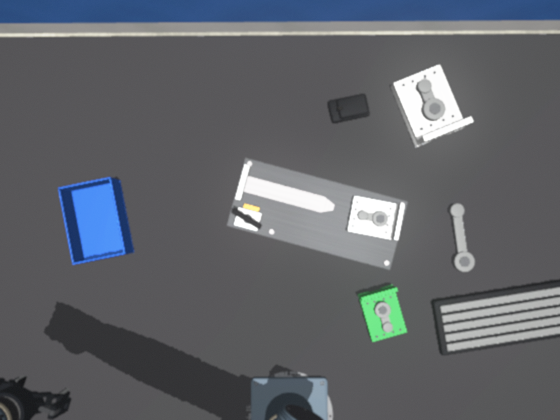

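View pics/scene0.png

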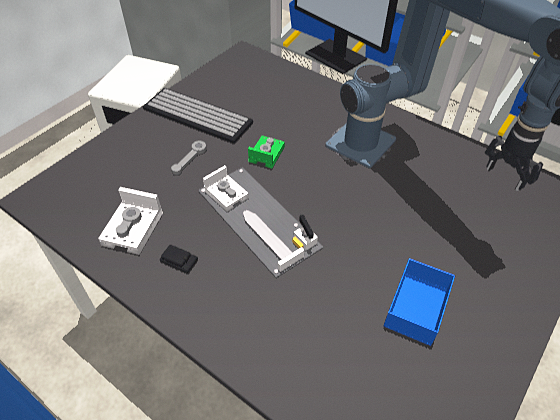

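The top view shows the carriage at about (373,217) on the loading area. The rail nose is at (332,207), the stop at (243,181) and the knob bar at (247,217). The green and the larger white carriages, at (384,314) and (430,105), are decoys. Next I'll fit the geometry from depth.

Run:
```python
from h import *
n='top'; d=np.load('top0.npy'); im=cv2.imread('pics/top0.png')
c=bot.camera_info(n); v,u=np.mgrid[:420,:560]
P=np.stack([(u-c['cx'])/c['fx']*d,(v-c['cy'])/c['fy']*d,d,np.ones_like(d)],-1)@np.linalg.inv(c['camera_from_world']).T
def fit(name,box,lo,hi):
    u0,u1,v0,v1=box; m=np.zeros(d.shape,bool); m[v0:v1,u0:u1]=1
    m&=(P[...,2]>lo)&(P[...,2]<hi)&(d>0)
    q=P[m]; r=cv2.minAreaRect(q[:,:2].astype(np.float32)); b=cv2.boxPoints(r)
    e=b[1]-b[0]; f=b[2]-b[1]; e=e if np.hypot(*e)>np.hypot(*f) else f
    print(name,m.sum(),'ctr',np.round(r[0],1),'size',np.round(r[1],1),'long-yaw',round(np.degrees(np.arctan2(e[1],e[0]))%180,1),'z',np.round(np.median(q[:,2]),1))
fit('plate',(385,412,195,245),55,80)
fit('carr',(340,412,190,245),26,80)
fit('deck',(340,412,190,245),26,37)
fit('rail',(245,340,170,215),15,26)
fit('stop',(230,255,155,205),36,50)
fit('knob',(225,270,200,235),65,100)
fit('base',(222,415,150,275),3.5,100)
b=cv2.resize(im[150:275,222:415],None,fx=4,fy=4,interpolation=cv2.INTER_CUBIC); cv2.imwrite('pics/crop0.png',b)
```

```text
plate 194 ctr [ 483.8 -268.7] size [12.4 89.4] long-yaw 168.3 z 68.0
carr 1843 ctr [ 494.7 -215.3] size [121.7  90.2] long-yaw 78.6 z 33.3
deck 1228 ctr [ 494.9 -213.7] size [118.6  90.3] long-yaw 78.8 z 31.8
rail 1336 ctr [558.1  -9.7] size [238.1 105.1] long-yaw 85.9 z 20.4
stop 206 ctr [584.8 114.6] size [14.5 89.2] long-yaw 164.8 z 41.7
knob 196 ctr [493.4 101.6] size [79.4 14. ] long-yaw 58.4 z 87.9
base 12069 ctr [512.1 -77.8] size [492.3 317.2] long-yaw 89.6 z 8.1
```

View pics/crop0.png

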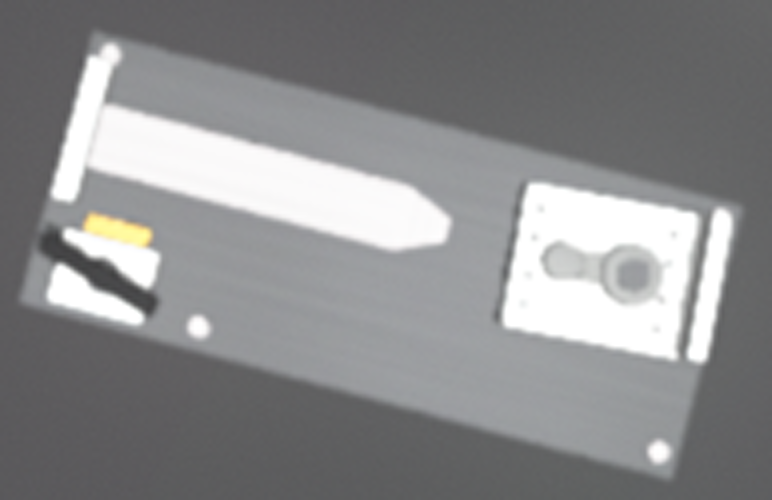

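```bash
python3 -m jog '[[[16,-36,0,0,0,0,0],[16,-36,0,0,0,0,0],[16,-36,0,0,0,0,0],[16,-36,0,0,0,0,0],[16,-36,0,0,0,0,0],[16,-36,0,0,0,0,0],[16,-36,0,0,0,0,0],[16,-36,0,0,0,0,0],[16,-36,0,0,0,0,0],[16,-36,0,0,0,0,0],[16,-36,0,0,0,0,0],[16,-36,0,0,0,0,0],[16,-36,0,0,0,0,0],[16,-36,0,0,0,0,0],[16,-36,0,0,0,0,0],[16,-36,0,0,0,0,0],[16,-36,0,0,0,0,0],[16,-36,0,0,0,0,0],[16,-36,0,0,0,1,0.1],[16,-36,0,0,0,4,0.1]]]' 40
```

```text
clock: 2.47
tool_pos: [467.9, -218.3, 231.3]
tool_rot: [0.308, 3.126, -0.0]
contact_force: [1.6, -0.5, 0.5]
width: 0.454
finger_force: 0.0
```

```bash
cat >> h.py <<'E'
from scipy.spatial.transform import Rotation as R
def st():
    s=bot.read_state(); r=R.from_rotvec(s['tool_rot']).as_matrix()
    th=np.radians(74.5); p=s['tool_pos']-np.array([521.9,-113.9,0]); y=np.array([np.cos(th),np.sin(th)]); x=np.array([np.sin(th),-np.cos(th)])
    print('t',round(s['clock'],2),'tcp',np.round(s['tool_pos'],1),'yawY',round(np.degrees(np.arctan2(r[1,1],r[0,1])),1),'zaxis',np.round(r[:,2],3),'station',np.round([p[:2]@x,p[:2]@y-45],1),'F',np.round(s['contact_force'],1),'T',np.round(s['ft_torque'],2),'w',round(s['width']*85,1),'ff',round(s['finger_force'],1),'q',np.round(s['q'],2))
E
python3 -c 'from h import *; st()'
```

```text
t 2.47 tcp [ 467.9 -218.3  231.3] yawY 78.7 zaxis [ 0. -0. -1.] station [ -24.1 -160. ] F [ 1.6 -0.5  0.5] T [ 0.06 -0.04 -0.  ] w 38.6 ff 0.0 q [-0.57  0.02  0.08  1.62  0.   -0.37]
```

```bash
python3 -m jog '[[[8,-25,-30,0,0,0,0.1],[8,-25,-30,0,0,0,0.1],[0,0,-35,0,0,0,0.1],[0,0,-30,0,0,0,0.1],[0,0,-25,0,0,0,0.1],[0,0,-20,0,0,0,0.1],[0,0,-12,0,0,0,0.1],[0,0,-5,0,0,0,0.1],[0,0,0,0,0,0,1],[0,0,0,0,0,0,1],[0,0,0,0,0,0,1],[0,0,0,0,0,0,1],[0,0,0,0,0,0,1]]]' 40; python3 -c 'from h import *; st()'
```

```text
clock: 3.55
tool_pos: [484.5, -268.5, 47.5]
tool_rot: [0.31, 3.123, -0.008]
contact_force: [-2.9, -2.0, 6.1]
width: 0.112
finger_force: 39.5
t 3.55 tcp [ 484.5 -268.5   47.5] yawY 78.7 zaxis [ 0.002 -0.006 -1.   ] station [   5.3 -204. ] F [-2.9 -2.   6.1] T [-0.39  0.55  0.17] w 9.5 ff 39.5 q [-0.63  0.16 -0.15  1.26 -0.   -0.43]
```

```bash
python3 -m jog '[[[0,0,2.5,0,0,0,1],[-1.5,0.5,0,0,0,-1.4,1],[-1.5,0.5,0,0,0,-1.4,1],[-1.5,0.5,0,0,0,-1.4,1],[0,0,0,0,0,0,1]]]' 40
python3 - <<'E'
from h import *
st(); im,d=snap('top','top1.png'); c=bot.camera_info('top'); v,u=np.mgrid[:420,:560]
P=np.stack([(u-c['cx'])/c['fx']*d,(v-c['cy'])/c['fy']*d,d,np.ones_like(d)],-1)@np.linalg.inv(c['camera_from_world']).T
m=np.zeros(d.shape,bool); m[185:250,335:415]=1; m&=(P[...,2]>28)&(P[...,2]<35)
r=cv2.minAreaRect(P[m][:,:2].astype(np.float32)); print(m.sum(),r)
s=bot.landmark_of('scene','carriage') if 0 else None
cv2.imwrite('pics/crop1.png',cv2.resize(im[150:275,222:415,::-1],None,fx=4,fy=4,interpolation=cv2.INTER_CUBIC))
E
```

```text
clock: 3.97
tool_pos: [479.5, -264.8, 47.5]
tool_rot: [0.426, 3.111, -0.001]
contact_force: [0.7, -0.8, 2.1]
width: 0.106
finger_force: 39.9
t 3.97 tcp [ 479.5 -264.8   47.5] yawY 74.4 zaxis [ 0.002 -0.001 -1.   ] station [  -0.5 -201.8] F [ 0.7 -0.8  2.1] T [-0.22 -0.16 -0.09] w 9.0 ff 39.9 q [-0.63  0.14 -0.16  1.26  0.   -0.35]
952 ((498.54852294921875, -207.49330139160156), (111.04934692382812, 89.98214721679688), 74.6419677734375)
```

View pics/crop1.png

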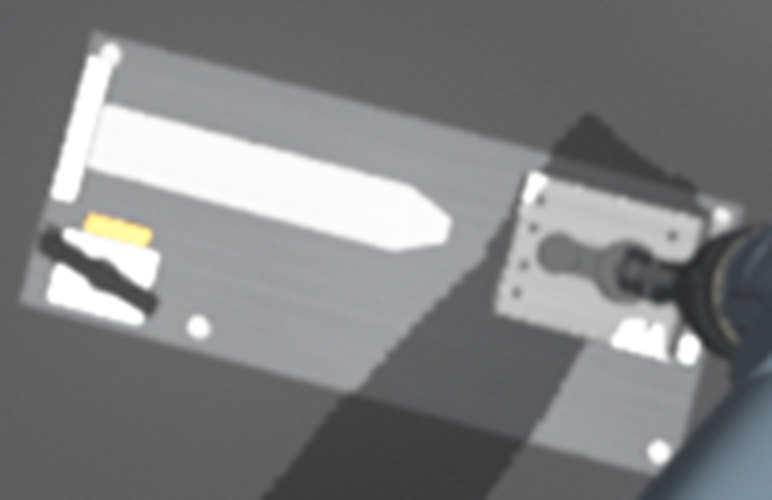

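```bash
python3 -m jog '[[[1.5,10,0,0,0,0,1],[2.2,9.8,0,0,0,0,1],[2.5,9.6,0,0,0,0,1],[2.7,9.6,0,0,0,0,1],[2.7,9.6,0,0,0,0,1],[2.7,9.6,0,0,0,0,1],[2.7,9.6,0,0,0,0,1],[2.7,9.6,0,0,0,0,1],[2.7,9.6,0,0,0,0,1]]]' 40; python3 -c 'from h import *; st()'
```

```text
clock: 4.77
tool_pos: [501.8, -177.3, 47.5]
tool_rot: [0.424, 3.112, -0.003]
contact_force: [-1.4, -4.9, 5.2]
width: 0.107
finger_force: 40.4
t 4.77 tcp [ 501.8 -177.3   47.5] yawY 74.5 zaxis [ 0.    -0.002 -1.   ] station [  -2.4 -111.5] F [-1.4 -4.9  5.2] T [-1.12  0.2  -0.02] w 9.1 ff 40.4 q [-0.46  0.11 -0.21  1.26 -0.   -0.19]
```

```bash
python3 -m jog '[[[2.7,9.6,0,0,0,0,1],[2.7,9.6,0,0,0,0,1],[2.7,9.6,0,0,0,0,1],[2.7,9.6,0,0,0,0,1],[2.7,9.6,0,0,0,0,1]]]' 40; python3 -c 'from h import *; st()'
```

```text
clock: 5.18
tool_pos: [515.1, -129.3, 47.5]
tool_rot: [0.424, 3.113, -0.003]
contact_force: [-1.2, -5.0, 4.2]
width: 0.107
finger_force: 40.5
t 5.18 tcp [ 515.1 -129.3   47.5] yawY 74.5 zaxis [ 0.    -0.002 -1.   ] station [ -2.4 -61.7] F [-1.2 -5.   4.2] T [-1.16  0.2   0.01] w 9.1 ff 40.5 q [-0.37  0.1  -0.21  1.26 -0.   -0.1 ]
```

```bash
python3 -m jog '[[[2.7,9.6,0,0,0,0,1],[2.7,9.6,0,0,0,0,1],[2.7,9.6,0,0,0,0,1],[2.7,9.6,0,0,0,0,1],[2.7,9.6,0,0,0,0,1],[2.7,9.6,0,0,0,0,1],[2.7,9.6,0,0,0,0,1],[2.7,9.6,0,0,0,0,1],[2.7,9.6,0,0,0,0,1],[2.7,9.6,0,0,0,0,1],[2.7,9.6,0,0,0,0,1],[1.6,5.8,0,0,0,0,1]]]' 40; python3 -c 'from h import *; st()'
```

```text
clock: 6.18
tool_pos: [546.0, -17.4, 47.5]
tool_rot: [-0.423, -3.113, 0.003]
contact_force: [-2.0, -6.0, 5.7]
width: 0.104
finger_force: 40.6
t 6.18 tcp [546.  -17.4  47.5] yawY 74.5 zaxis [-0.    -0.002 -1.   ] station [-2.6 54.4] F [-2.  -6.   5.7] T [-1.26  0.22 -0.03] w 8.8 ff 40.6 q [-0.15  0.14 -0.17  1.26 -0.    0.12]
```

```bash
python3 -m jog '[[[0.8,2.9,0,0,0,0,1],[0.8,2.9,0,0,0,0,1],[0.8,2.9,0,0,0,0,1],[0.8,2.9,0,0,0,0,1],[0.5,1.9,0,0,0,0,1],[0.5,1.9,0,0,0,0,1]]]' 40; python3 -c 'from h import *; st()'
```

```text
clock: 6.68
tool_pos: [549.9, -2.9, 47.5]
tool_rot: [-0.424, -3.112, 0.004]
contact_force: [-1.7, -4.9, 5.5]
width: 0.105
finger_force: 40.7
t 6.68 tcp [549.9  -2.9  47.5] yawY 74.5 zaxis [-0.001 -0.002 -1.   ] station [-2.7 69.5] F [-1.7 -4.9  5.5] T [-1.41  0.39 -0.06] w 8.9 ff 40.7 q [-0.13  0.15 -0.16  1.26 -0.    0.14]
```

```bash
python3 -m jog '[[[0.4,1.5,0,0,0,0,1],[0.4,1.5,0,0,0,0,1],[0,0,0,0,0,0,1]]]' 40; python3 -c 'from h import *; st()'
```

```text
clock: 6.93
tool_pos: [549.6, -2.7, 47.5]
tool_rot: [-0.426, -3.11, 0.014]
contact_force: [-4.5, -11.5, 8.5]
width: 0.106
finger_force: 41.0
t 6.93 tcp [549.6  -2.7  47.5] yawY 74.4 zaxis [-0.003 -0.008 -1.   ] station [-3.  69.6] F [ -4.5 -11.5   8.5] T [-2.36  0.73 -0.11] w 9.0 ff 41.0 q [-0.12  0.15 -0.15  1.27 -0.01  0.15]
```

```bash
python3 -m jog '[[[0.5,2,0,0,0,0,1],[0.5,2,0,0,0,0,1],[0,0,0,0,0,0,1]]]' 40; python3 -c 'from h import *; st()'
```

```text
clock: 7.18
tool_pos: [549.5, -2.6, 47.5]
tool_rot: [-0.43, -3.108, 0.028]
contact_force: [-7.9, -20.7, 8.1]
width: 0.109
finger_force: 42.2
t 7.18 tcp [549.5  -2.6  47.5] yawY 74.3 zaxis [-0.006 -0.017 -1.   ] station [-3.1 69.6] F [ -7.9 -20.7   8.1] T [-3.98  1.25 -0.09] w 9.3 ff 42.2 q [-0.12  0.16 -0.15  1.27 -0.02  0.16]
```

```bash
python3 -m jog '[[[-0.7,-2.5,0,0,0,0,1],[-0.5,-2,0,0,0,0,1],[0,0,0,0,0,0,0.3],[0,0,0,0,0,0,0.1],[0,0,0,0,0,0,0.1],[0,0,10,0,0,0,0.1],[0,0,20,0,0,0,0.1],[0,0,30,0,0,0,0.1],[0,0,30,0,0,0,0],[-10,-30,10,0,0,0,0],[-20,-35,0,0,0,0,0],[-20,-35,0,0,0,0,0],[-20,-35,0,0,0,0,0],[0,0,0,0,0,0,0]]]' 40
python3 - <<'E'
from h import *
st(); im,d=snap('top','top2.png'); c=bot.camera_info('top'); v,u=np.mgrid[:420,:560]
P=np.stack([(u-c['cx'])/c['fx']*d,(v-c['cy'])/c['fy']*d,d,np.ones_like(d)],-1)@np.linalg.inv(c['camera_from_world']).T
def f(n,b,lo,hi):
    m=np.zeros(d.shape,bool); m[b[2]:b[3],b[0]:b[1]]=1; m&=(P[...,2]>lo)&(P[...,2]<hi)&(d>0)
    r=cv2.minAreaRect(P[m][:,:2].astype(np.float32)); p=np.array(r[0])-[521.9,-113.9]; t=np.radians(74.5)
    print(n,m.sum(),r,'station',p[0]*np.sin(t)-p[1]*np.cos(t),p[0]*np.cos(t)+p[1]*np.sin(t)-45)
f('plate',(270,310,160,225),60,75); f('knob',(225,270,200,235),72,100); f('deck',(240,310,165,220),27,35)
cv2.imwrite('pics/crop2.png',cv2.resize(im[150:275,222:415,::-1],None,fx=4,fy=4,interpolation=cv2.INTER_CUBIC))
E
```

```text
clock: 8.35
tool_pos: [477.9, -138.4, 145.9]
tool_rot: [-0.432, -3.108, 0.001]
contact_force: [0.8, 0.2, 0.0]
width: 0.499
finger_force: 0.0
t 8.35 tcp [ 477.9 -138.4  145.9] yawY 74.2 zaxis [-0.003  0.    -1.   ] station [-35.9 -80.3] F [0.8 0.2 0. ] T [ 0.03 -0.09  0.01] w 42.4 ff 0.0 q [-0.42 -0.02 -0.14  1.45 -0.   -0.14]
plate 152 ((553.330810546875, -3.374105453491211), (10.07672119140625, 90.06229400634766), 74.75362396240234) station 0.7509256387938592 69.90563662251097
knob 195 ((493.4281005859375, 101.56430053710938), (79.31722259521484, 14.025996208190918), 58.48624038696289) station -85.01671911445797 155.01917741357613
deck 1088 ((552.1661376953125, 48.83710479736328), (131.08348083496094, 118.92355346679688), 74.67241668701172) station -14.324227629515892 119.90670353759859
```

View pics/crop2.png

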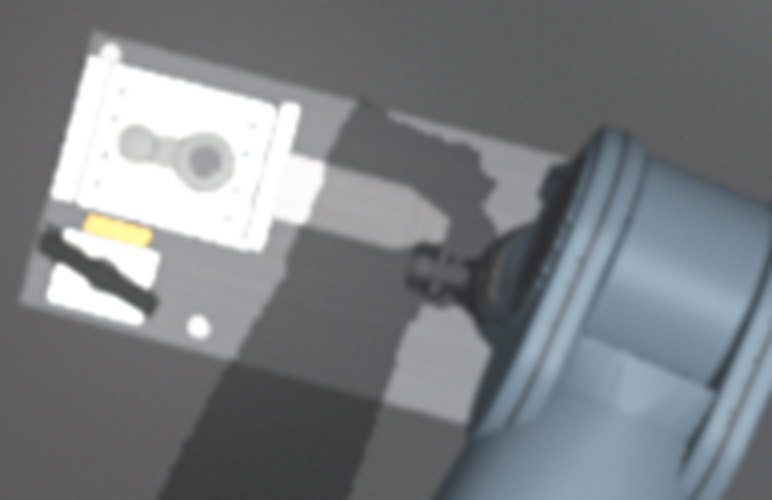

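The carriage is home: the crop shows it flush with the stop at (85,130), and the plate fit gives y = 69.9 mm. Next is the knob, which stands at about 0.28 rad.

```bash
python3 -m jog '[[[1.4,21.8,0,0,0,6.8,0],[1.4,21.8,0,0,0,6.8,0],[1.4,21.8,0,0,0,6.8,0],[1.4,21.8,0,0,0,6.8,0],[1.4,21.8,0,0,0,6.8,0],[1.4,21.8,0,0,0,6.8,0],[1.4,21.8,0,0,0,6.8,0],[1.4,21.8,0,0,0,6.8,0],[1.4,21.8,0,0,0,6.8,0],[1.4,21.8,0,0,0,6.8,0],[1.5,22,0,0,0,6.3,0],[0,0,-20,0,0,0,0],[0,0,0,0,0,0,0]]]' 100; python3 -c 'from h import *; st()'
```

```text
clock: 9.48
tool_pos: [493.6, 108.2, 123.0]
tool_rot: [1.546, -2.729, -0.008]
contact_force: [-0.8, 0.2, -1.5]
width: 0.503
finger_force: 0.0
t 9.48 tcp [493.6 108.2 123. ] yawY 149.1 zaxis [-0.007  0.002 -1.   ] station [-86.7 161.5] F [-0.8  0.2 -1.5] T [-0.    0.07  0.02] w 42.8 ff 0.0 q [ 0.08  0.01 -0.16  1.41  0.   -0.95]
```

```bash
python3 -m jog '[[[0,-4,-15,0,0,0,0],[-0.2,-2.6,-20,0,0,0,0],[0,0,-15,0,0,0,0],[0,0,-10,0,0,0,0],[0,0,-5,0,0,0,0],[0,0,0,0,0,0,0.3],[0,0,0,0,0,0,0.3]]]' 100
python3 - <<'E'
from h import *
st(); im,d=snap('scene','sc3.png')
cv2.imwrite('pics/crop3.png',cv2.resize(im[170:300,200:370,::-1],None,fx=4,fy=4,interpolation=cv2.INTER_CUBIC))
E
```

```text
clock: 10.07
tool_pos: [496.3, 98.4, 62.1]
tool_rot: [-1.542, 2.737, 0.001]
contact_force: [0.6, 0.6, 0.1]
width: 0.353
finger_force: 0.0
t 10.07 tcp [496.3  98.4  62.1] yawY 148.8 zaxis [-0.  0. -1.] station [-81.4 152.7] F [0.6 0.6 0.1] T [-0.03  0.01  0.01] w 30.0 ff 0.0 q [ 0.06  0.03 -0.26  1.28  0.   -0.96]
```

View pics/crop3.png

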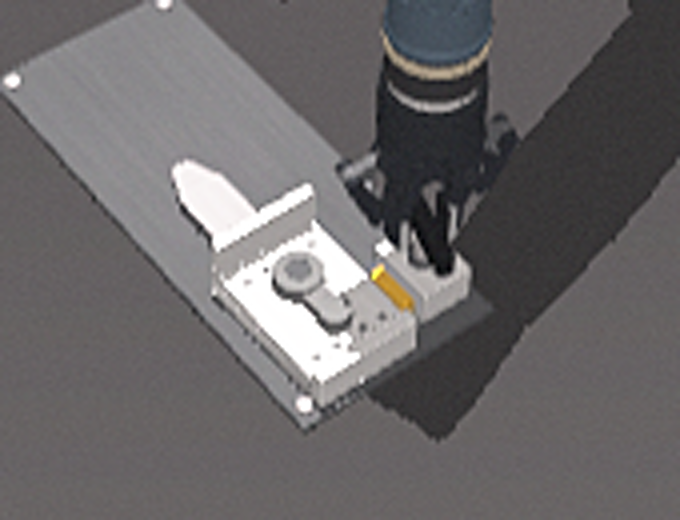

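The fingers straddle the knob bar at crop (430,220). I'll correct the few mm of offset, then grip.

```bash
python3 -m jog '[[[-2.8,3.2,-3,0,0,0,0.3],[0,0,0,0,0,0,0.3],[0,0,0,0,0,0,1],[0,0,0,0,0,0,1],[0,0,0,0,0,0,1],[0,0,0,0,0,0,1]]]' 100; python3 -c 'from h import *; st()'
```

```text
clock: 10.62
tool_pos: [495.5, 100.4, 59.9]
tool_rot: [-1.539, 2.735, -0.005]
contact_force: [3.7, -3.7, -0.4]
width: 0.144
finger_force: 97.9
t 10.62 tcp [495.5 100.4  59.9] yawY 148.7 zaxis [ 0.004 -0.002 -1.   ] station [-82.8 154.5] F [ 3.7 -3.7 -0.4] T [-0.65 -0.82 -0.09] w 12.3 ff 97.9 q [ 0.07  0.03 -0.27  1.27 -0.   -0.96]
```

```bash
python3 -m jog '[[[0,0,0,0,0,-5,1],[0,0,0,0,0,-5,1],[0,0,0,0,0,-5,1],[0,0,0,0,0,-5,1],[0,0,0,0,0,-5,1],[0,0,0,0,0,-5,1],[0,0,0,0,0,-5,1],[0,0,0,0,0,-5,1],[0,0,0,0,0,0,1]]]' 100; python3 -c 'from h import *; st()'
```

```text
clock: 11.37
tool_pos: [495.4, 100.5, 59.9]
tool_rot: [-0.506, 3.097, -0.003]
contact_force: [4.1, -2.7, 1.3]
width: 0.144
finger_force: 97.9
t 11.37 tcp [495.4 100.5  59.9] yawY 108.6 zaxis [ 0.004 -0.001 -1.   ] station [-82.8 154.5] F [ 4.1 -2.7  1.3] T [-0.58 -0.81 -0.16] w 12.3 ff 97.9 q [ 0.07  0.03 -0.27  1.27 -0.   -0.26]
```

```bash
python3 -m jog '[[[0,0,0,0,0,-5,1],[0,0,0,0,0,-5,1],[0,0,0,0,0,-4,1],[0,0,0,0,0,-4,1],[0,0,0,0,0,-2,1],[0,0,0,0,0,0,1]]]' 120; python3 -c 'from h import *; st()'
```

```text
clock: 11.87
tool_pos: [495.4, 100.6, 59.9]
tool_rot: [0.035, 3.137, -0.002]
contact_force: [3.9, -3.2, 1.0]
width: 0.144
finger_force: 117.6
t 11.87 tcp [495.4 100.6  59.9] yawY 88.7 zaxis [ 0.004 -0.001 -1.   ] station [-82.9 154.6] F [ 3.9 -3.2  1. ] T [-0.62 -0.69  0.11] w 12.2 ff 117.6 q [ 0.07  0.03 -0.27  1.28 -0.    0.09]
```

```bash
python3 -m jog '[[[0,0,0,0,0,-3,1],[0,0,0,0,0,-2,1],[0,0,0,0,0,-2,1],[0,0,0,0,0,0,1]]]' 120
python3 - <<'E'
from h import *
st(); im,d=snap('scene','sc4.png')
cv2.imwrite('pics/crop4.png',cv2.resize(im[190:290,230:350,::-1],None,fx=5,fy=5,interpolation=cv2.INTER_CUBIC))
E
```

```text
clock: 12.2
tool_pos: [495.3, 100.5, 59.9]
tool_rot: [0.224, 3.13, -0.002]
contact_force: [4.2, -3.7, 0.9]
width: 0.142
finger_force: 117.8
t 12.2 tcp [495.3 100.5  59.9] yawY 81.8 zaxis [ 0.004 -0.002 -1.   ] station [-82.9 154.6] F [ 4.2 -3.7  0.9] T [-0.65 -0.7   0.5 ] w 12.1 ff 117.8 q [ 0.07  0.03 -0.27  1.28 -0.    0.21]
```

View pics/crop4.png

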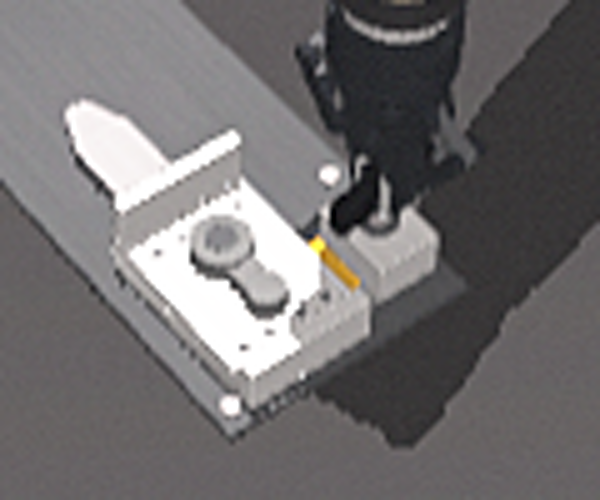

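```bash
python3 -m jog '[[[0,0,0,0,0,-2,1],[0,0,0,0,0,-1,1],[0,0,0,0,0,0,1],[0,0,0,0,0,0,0.2],[0,0,0,0,0,0,0],[0,0,0,0,0,0,0],[0,0,0,0,0,0,0],[0,0,10,0,0,0,0],[0,0,20,0,0,0,0],[0,0,30,0,0,0,0],[0,0,35,0,0,0,0],[0,0,35,0,0,0,0],[-40,0,0,0,0,0,0],[-40,0,0,0,0,0,0],[-40,0,0,0,0,0,0],[-40,0,0,0,0,0,0],[-40,0,0,0,0,0,0],[0,0,0,0,0,0,0],[0,0,0,0,0,0,0]]]' 120
python3 - <<'E'
from h import *
st(); im,d=snap('top','top5.png'); c=bot.camera_info('top'); v,u=np.mgrid[:420,:560]
P=np.stack([(u-c['cx'])/c['fx']*d,(v-c['cy'])/c['fy']*d,d,np.ones_like(d)],-1)@np.linalg.inv(c['camera_from_world']).T
def f(n,b,lo,hi):
    m=np.zeros(d.shape,bool); m[b[2]:b[3],b[0]:b[1]]=1; m&=(P[...,2]>lo)&(P[...,2]<hi)&(d>0)
    r=cv2.minAreaRect(P[m][:,:2].astype(np.float32)); p=np.array(r[0])-[521.9,-113.9]; t=np.radians(74.5)
    print(n,m.sum(),r,'station',p[0]*np.sin(t)-p[1]*np.cos(t),p[0]*np.cos(t)+p[1]*np.sin(t)-45)
f('plate',(270,310,160,225),60,75); f('knob',(225,270,195,240),72,100)
cv2.imwrite('pics/crop5.png',cv2.resize(im[150:275,222:415,::-1],None,fx=4,fy=4,interpolation=cv2.INTER_CUBIC))
E
```

```text
clock: 13.83
tool_pos: [292.4, 101.5, 189.9]
tool_rot: [0.305, 3.123, 0.002]
contact_force: [0.3, -0.4, 0.7]
width: 0.501
finger_force: 0.0
t 13.83 tcp [292.4 101.5 189.9] yawY 78.8 zaxis [ 0.004  0.001 -1.   ] station [-278.8  101.2] F [ 0.3 -0.4  0.7] T [ 0.04 -0.04  0.  ] w 42.6 ff 0.0 q [ 0.12 -0.54 -0.46  1.65  0.    0.31]
plate 155 ((553.6787719726562, -3.81707763671875), (9.998374938964844, 89.85076141357422), 74.48615264892578) station 1.2046110321121297 69.57176378319225
knob 201 ((493.85498046875, 101.65291595458984), (79.22926330566406, 14.351554870605469), 1.6327637434005737) station -84.6290460997807 155.2186486151474
```

View pics/crop5.png

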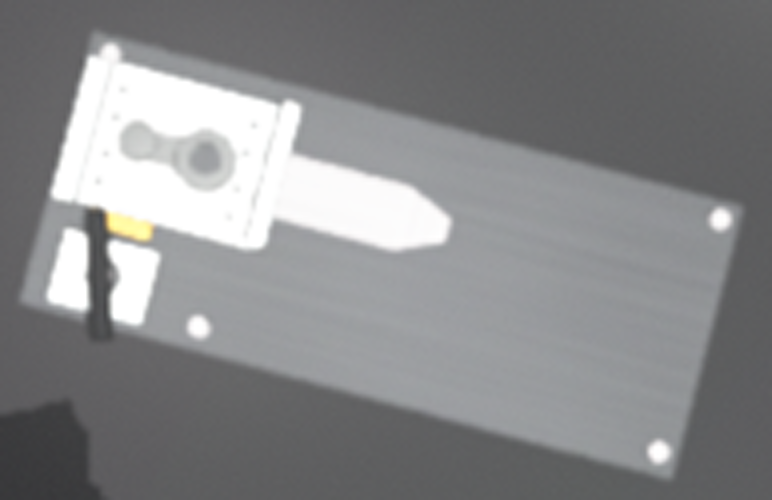

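The picture shows the carriage flush with the stop, the brass shoe against its side at (130,226), and the knob bar across the rail at (98,275). The bar has sprung back to about 1.27 rad, which is tight, and the arm is clear of everything.

```bash
python3 -c 'from cell import bot; print(bot.finish_job())'
```

```text
the job is handed in; nothing more can be done
None
```

I slid the carriage fully home against the stop and tightened the clamp; the knob settled at about 1.27 rad. I then moved the arm clear, with nothing else touched, and handed the job in at about 14 s; no verdict was returned.

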